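# Latch the food box shut

### The arm

A 6-joint arm with a two-finger parallel gripper is mounted at the origin on a cart in front of the work surface, level with it; the furniture and walls round the work are solid. World frame = base frame: x ahead of the robot, y to its left, z up, the work surface at z = 0. Lengths are in m, angles in rad, forces in N, time in s.
With the tool pointing down it reaches from about 0.25 to 0.775 m from the base axis. Payload 4 kg.
Tool frame: the origin (TCP) lies at the very end of the fingers, on their centre line; the grasp point (between the pads) lies 19 mm behind it; z points along the fingers, y is the line along which they close (so a half turn about z gives the same grasp; the last joint's range is limited). The gripper opens to 85 mm and grips with 20 to 120 N. Pads are 22 mm wide; open, the fingers measure 114 mm over their backs; the gripper's body (76 mm by 85 mm) begins 54 mm behind the grasp point. The pads swing forward as they close: fully open they stand 13 mm farther back than shut.
Start: joints at [1.051, 0.087, 1.371, -0, 1.684, -0.103], TCP at [0.223, 0.503, 0.231] pointing down, gripper open.
Joint ranges: [-3.1, 3.1], [-0.76, 2.03], [0.27, 2.55], [-1.08, 4.22], [0.17, 2.65], [-2.57, 2.57]. Speed limits (rad/s): [2.79, 2.79, 3.14, 3.14, 3.14, 3.14].

### API

Orientations are given as a unit quaternion [w, x, y, z].
In Python, from rig import sense, viewer, env, nets gives the robot as it stands.
- The arm moves only by the tool carry_out, never from a script. Its argument "series" is a list of rows, each a list of 7 numbers: the shift along the world's x, y, z in m, then the turn, a rotation vector about the world's x, y, z in degrees, then the opening in per cent of the stroke, from 0 (shut) to 100 (fully open). In form: [[dx, dy, dz, ax, ay, az, claw], ...]. A call has 1 to 10 rows; each row is the pose to reach, as a shift and turn from the pose commanded when the call began; what a row does not reach only later rows make up. A row lasts 1/12 s, in which the tool goes at most 41.7 mm and 7.16 degrees, less where a joint would pass 70% of its speed; a pose out of reach is approached as far as the arm can. A call with a gripper value outside its range is refused whole. The fingers move at their own pace and stop on an object; "newtons" is the grip in N (left out, the last holds). Time passes only in rows, so rows that repeat a pose let the fingers close. It gives the time, the measured TCP pose, the force, the opening and the grip force at its end, in the units of the state.
- sense(): the state, without advancing time (a new reading comes with each control period).
- viewer.capture(name): name is "scene" or "top" or "wrist"; returns a dict with "pixels" (384x512x3 uint8, red, green, blue), "z_map" (384x512 float32, m along the optical axis (not along the pixel's ray), 0 where there is no reading), "K" (3x3 intrinsics, pixels), "extrinsics" (4x4, takes a point from world to camera coordinates); the wrist camera has in their place "mount" (4x4, takes a point from camera to tool coordinates, whose origin is the TCP and whose axes are the flange's). Camera axes: x right, y up, looking along -z (the intrinsics and any distortion apply to the point x, -y, -z); pixel columns grow to the right and rows downward; lengths in m; the calibration is good to about 2 mm. The wrist camera is an equidistant fisheye: a pixel r from the principal point sees the ray r / f radians off the axis. A picture is of the moment at which its call begins: read the wrist's pose just before it.
- env.hand_in(): hands the job in; it is judged then, once.
Trained networks look in the newest picture that a camera, given by its name, has taken for a name from the list of things; names that differ only in an ending like _2 or _b are one class to them, and where a whole thing is asked for, a point or a joint stands for the part that bears it (a point fixed in the world has none). Each returns a list of dicts, best first, with "score" (0 to 1); they miss things now and then, are a little off and sometimes report something else, mostly with a low value. They report only what shows in the picture. A call takes as long as a camera call.
- nets.look_for(camera, query): "bbox" ([left, top, right, bottom] in pixels, round what is visible of it).
The state is a dict: "clock": time; "q": joint angles; "dq": joint speeds; "tau": joint torques, N m; "position": TCP position; "orientation": TCP orientation; "wrist_force": force on the tool from outside, world axes, zero at the start; "torque": the same for the moment, N m; "width": finger opening in m; "gripper_force": force on a finger pad.
Only numpy, scipy, OpenCV 4.12 (cv2) and the standard library are available. Lean on these libraries where they do the work, as an engineer would, in place of code of your own. Each camera call takes 0.05 s, during which the arm holds its last target. There are 200 camera calls.

### The job

The sliding lid of the white food box is held ajar by its seal. Hook the claw of the steel draw latch on its top over the keeper bar of the lid and draw the claw back until it is just taut, without dragging the lid by hand; then swing the lever over centre and press it fully home, so that the latch draws the lid shut. Push gently, and leave the other things as they stand.

Things in the scene. Friction and masses are not known exactly. Their poses are not given: they have to be found in the camera images.
- food_box: White enamelled box, 168 (x) x 84 (y) x 70 mm, fixed. Origin: centre of its underside; z up; x along the latch, from the lever's end (nearer the robot) to the lid's end. The half x < 0 of its top is a fixed deck, the half x > 0 a wooden sliding lid; both tops are 70 mm up. A plain steel draw latch lies on top along y = 0; all its parts turn about axes parallel to y.
- pivot (a point): Pivot pin of the latch lever, on the deck: at (-22, 0, 86) mm in the box's frame. Dead centre is at about lever = 0.1: from there down the hooked claw no longer pulls the lever open, but hardly helps it either, so it has to be pressed down to the stop, where the force rises suddenly.
- lever (a joint): Lever angle, rad. 0: fully home on its stop, the paddle level, pointing along the box's -x (to the robot). Grows as it is raised: 1.57 upright, 2.0 its forward stop, leaning 25 degrees past upright over the lid. A stiff pivot (0.028 N m) keeps it where it is left when unloaded. With the claw hooked, swinging it down takes about 1 to 4 N square to the paddle at 50 mm from the pivot.
- paddle: Handle of the lever, a steel strip reaching 64 mm from the pivot; 13.5 mm wide, 22 mm wide over its last 20 mm. Origin at the pivot; the strip runs along its own -x from 11 to 64 mm, between z = 0 and z = +4 mm. Its +z face is the one to push on (it looks up when home, to the lid when upright).
- paddle_top (a point): Middle of the pushing face near the paddle's end: (-52, 0, 4) mm in the paddle's frame; when the lever is home it is at (-74, 0, 90) mm in the box's frame.
- claw: Steel bail on a pin through the lever at (-13.9, 0, -1.5) mm in the paddle's frame (origin). x to the hook, z to the tab. Cross plate: x 46 to 64, z 3 to 7 mm, 12 mm wide; hook at its end: x 60 to 64, down to z = -10 mm. Stiff: raised at the start, it stays as left and turns with the lever unless taut, so a slack claw rides up off the keeper. Moving its tab drags the lever along (3 to 6 N).
- claw_tab (a point): Grip point on the claw's tab: at (54, 0, 20) mm in the claw's frame. The tab is an upright plate on the cross plate, 12 mm wide along y (grasp it across this width), 5 mm thick, from z = 6 to 30 mm; it may turn between the finger pads about y.
- hook_tip (a point): Lower end of the claw's hook, middle of its 4 mm thickness: at (62, 0, -10) mm in the claw's frame.
- keeper_mid (a point): Middle of the keeper's 5 mm adjusting range, on the lid: at (17.8 + lid, 0, 83) mm in the box's frame. The keeper, a round steel bar 6 mm thick along y, 30 mm between two lugs (36 mm outside), is screwed down up to 2.5 mm in front of or behind this point along x, not known beforehand. The claw is hooked when its hook is down on the far (+x) side of the bar, tip well below the bar's middle.
- lid (a joint): How far the lid stands open, m: 0 the end of its travel, 0.009 its start and other stop. The black seal at the deck pushes it open, with 5 N at 9 mm rising to 27 N at 0, so it opens again unless latched. Latched, it stands at 0.5 to 6 mm, as the keeper is set. Do not drag it with the fingers: a pull of 3 to 6 N on the tab is mere friction, 7 to 8 N with a sudden rise is taut, over 9 N drags it.
- mug_tea: Bystander: green and white mug, 101 mm tall; origin at the centre of its underside. To be left alone.
- salt_pot: Bystander: turned wooden pot without lid, 62 mm wide, 50 mm tall; origin at the centre of its underside. To be left alone.
- garlic: Bystander: bulb of garlic, 60 mm; origin at the centre of its underside. To be left alone.
- tea_light: Bystander: tea light in its cup, 38 mm wide, 15 mm tall; origin at the centre of its underside. To be left alone.
- spice_a: Bystander: spice jar with green contents and black cap, 41 mm wide, 85 mm tall; origin at the centre of its underside. To be left alone.
- spice_b: Bystander: spice jar with red contents and black cap, 41 mm wide, 85 mm tall; origin at the centre of its underside. To be left alone.

How it is judged:
By the outcome, as a careful person would: the job done as asked, in the order asked, and still so for the second after the job is handed in, with the robot touching nothing.
It also fails if it takes over 53 s, if anything falls off the work surface, if the arm or the gripper's body presses on something with over 40 N, if the wrist force passes 120 N, or if a joint passes its speed limit or range.

## Working session

There is one attempt and no reset: what is moved stays moved. The work goes in short steps, Python scripts to look and compute and a tool call to move; the robot and the scene stay as the last step left them, time stands still between calls to the robot, and variables do not carry over. Pictures are saved under pics/ and viewed, at most 10 in all, crops included, and the job is handed in when it is done.

Besides the shell and the picture viewer there is one more tool, called after ">>>" as name(argument=value, ...) on one line, values as JSON. carry_out: Moves the arm, as the interface text tells. Its arguments: {"type":"object","properties":{"series":{"type":"array"},"newtons":{"type":"number"}},"required":["series"]}

```bash
mkdir -p pics; cat > h.py <<'E'
import numpy as np, cv2
from rig import sense, viewer, env, nets
def cap(n):
    return viewer.capture(n)
def world(c, u, v, z=None):
    d=c["z_map"][int(round(v)),int(round(u))] if z is None else z
    K=c["K"]; p=np.array([(u-K[0,2])/K[0,0]*d, -(v-K[1,2])/K[1,1]*d, -d, 1])
    return (np.linalg.inv(c["extrinsics"])@p)[:3]
def cloud(c):
    K=c["K"]; d=c["z_map"]; v,u=np.mgrid[:d.shape[0],:d.shape[1]]
    P=np.stack([(u-K[0,2])/K[0,0]*d, -(v-K[1,2])/K[1,1]*d, -d, np.ones_like(d)],-1)
    return (P@np.linalg.inv(c["extrinsics"]).T)[...,:3]
E
python3 - <<'E'
from h import *
s=sense(); print(s["clock"],s["position"],s["orientation"],s["wrist_force"])
ims=[]
for n in("scene","top"):
    c=cap(n); np.savez("pics/"+n+"0.npz",**c); cv2.imwrite(f"pics/{n}0.png",c["pixels"][...,::-1]); 
    ims.append(c["pixels"][...,::-1])
    for q in("food_box","lever","claw","claw_tab","hook_tip","keeper_mid","mug_tea","salt_pot","garlic","tea_light","spice_a","paddle"):
        r=nets.look_for(n,q)[:2]
        print(n,q,[(np.round(a["bbox"]),round(a["score"],2),np.round(world(c,(a["bbox"][0]+a["bbox"][2])/2,(a["bbox"][1]+a["bbox"][3])/2),3)) for a in r])
cv2.imwrite("pics/both0.png",cv2.resize(np.vstack(ims),(448,600) if 0 else (400,600)))
E
```

```text
0.0 [0.22242523 0.50246787 0.23013052] [-3.25670668e-04  2.06893248e-01  9.78362889e-01 -1.06526416e-03] [ 0.525199   -0.53382478 -0.01168955]
scene food_box [(array([262., 170., 370., 248.]), 0.72, array([ 0.523, -0.168,  0.067]))]
scene lever []
scene claw [(array([304., 166., 334., 204.]), 0.81, array([ 0.527, -0.161,  0.125]))]
scene claw_tab [(array([305., 167., 333., 201.]), 0.8, array([ 0.527, -0.16 ,  0.126]))]
scene hook_tip [(array([302., 168., 335., 202.]), 0.71, array([ 0.526, -0.16 ,  0.124]))]
scene keeper_mid [(array([315., 179., 370., 218.]), 0.69, array([ 0.578, -0.177,  0.067])), (array([208., 229., 224., 254.]), 0.46, array([ 0.367, -0.082,  0.006]))]
scene mug_tea [(array([183., 115., 237., 178.]), 0.62, array([0.451, 0.055, 0.086])), (array([297., 168., 333., 205.]), 0.2, array([ 0.555, -0.128,  0.07 ]))]
scene salt_pot [(array([233., 142., 262., 180.]), 0.77, array([0.53 , 0.041, 0.007]))]
scene garlic [(array([193., 173., 223., 203.]), 0.72, array([0.41 , 0.004, 0.041]))]
scene tea_light [(array([208., 228., 225., 254.]), 0.69, array([ 0.368, -0.082,  0.006]))]
[... 809 characters left out ...]
12., 214.]), 0.98, array([0.47 , 0.096, 0.008]))]
top salt_pot [(array([196., 156., 227., 185.]), 0.57, array([0.531, 0.03 , 0.01 ]))]
top garlic [(array([199., 203., 226., 229.]), 0.59, array([0.416, 0.021, 0.054]))]
top tea_light [(array([250., 227., 268., 242.]), 0.57, array([ 0.371, -0.084,  0.006])), (array([257., 123., 317., 208.]), 0.47, array([ 0.528, -0.154,  0.07 ]))]
top spice_a [(array([335., 167., 356., 184.]), 0.7, array([ 0.498, -0.283,  0.089])), (array([291., 230., 310., 245.]), 0.67, array([ 0.363, -0.178,  0.085]))]
top paddle [(array([276., 144., 296., 177.]), 0.46, array([ 0.541, -0.152,  0.061])), (array([276., 173., 288., 178.]), 0.43, array([ 0.492, -0.14 ,  0.143]))]
```

```bash
python3 - <<'E'
from h import *
C={n:dict(np.load(f"pics/{n}0.npz")) for n in("scene","top")}
for n,c in C.items():
    P=cloud(c); m=(abs(P[...,2]-.07)<.004)&(P[...,0]>.38)&(P[...,0]<.68)&(P[...,1]<-.05)&(P[...,1]>-.265)
    m=m.astype(np.uint8); k,l,st,_=cv2.connectedComponentsWithStats(cv2.morphologyEx(m,cv2.MORPH_CLOSE,np.ones((5,5))))
    i=1+np.argmax(st[1:,4]); q=P[(l==i)&(m>0)]
    r=cv2.minAreaRect((q[:,:2]*1000).astype(np.float32)); print(n,r,np.median(q[:,2]),len(q))
    hi=P[(P[...,2]>.085)&(P[...,0]>.44)&(P[...,0]<.62)&(P[...,1]<-.11)&(P[...,1]>-.22)]
    np.save(f"pics/hi_{n}.npy",hi); print(len(hi),hi.min(0),hi.max(0))
a=C["scene"]["pixels"][150:265,245:385]; b=C["top"]["pixels"][110:225,230:370]
cv2.imwrite("pics/crop0.png",np.hstack([cv2.resize(x[...,::-1],(400,330),interpolation=cv2.INTER_CUBIC) for x in(a,b)]))
E
```

```text
scene ((533.5474243164062, -156.2450408935547), (86.6463394165039, 177.66371154785156), 68.25157165527344) 0.06965310261229918 3500
387 [ 0.48801864 -0.18309701  0.08503365] [ 0.56284568 -0.13119803  0.15854817]
top ((533.2843017578125, -153.98341369628906), (83.9055404663086, 176.882568359375), 68.44500732421875) 0.07060063803325939 2414
216 [ 0.48833227 -0.17805532  0.0851891 ] [ 0.56147633 -0.12881562  0.15905094]
```

View pics/crop0.png

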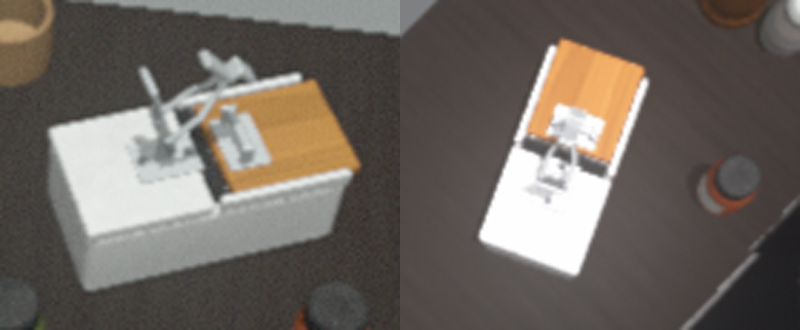

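View pics/both0.png

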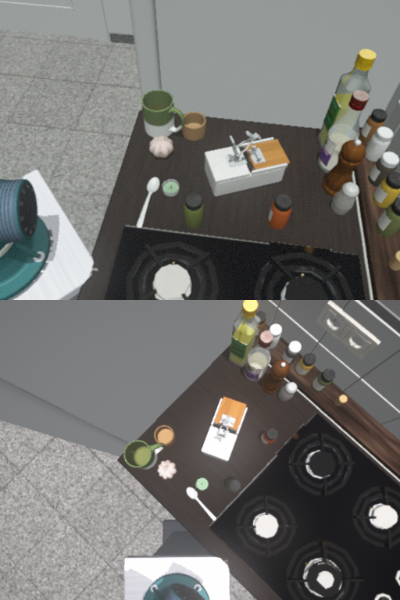

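```bash
cat >> h.py <<'E'
YAW=np.radians(-21.65); O=np.array([.5292,-.1535,0])
R=np.array([[np.cos(YAW),-np.sin(YAW),0],[np.sin(YAW),np.cos(YAW),0],[0,0,1]])
def tobox(P): return (P-O)@R*1000
def towld(p): return O+R@(np.asarray(p)/1000)
E
python3 - <<'E'
from h import *
for n in("scene","top"):
    c=dict(np.load(f"pics/{n}0.npz")); B=tobox(cloud(c))
    t=B[(abs(B[...,2]-70)<4)&(abs(B[...,0])<110)&(abs(B[...,1])<55)]
    print(n,"edges x",np.percentile(t[:,0],[.3,1,99,99.7]),"y",np.percentile(t[:,1],[.3,1,99,99.7]))
    h=B[(B[...,2]>77)&(abs(B[...,0])<85)&(abs(B[...,1])<25)]
    # side view image 
    im=np.full((110,120),'.')
    g={}
    for x,y,z in h: g.setdefault((int((170-z)//3),int((x+60)//3)),[]).append(y)
    for r in range(4,32): print(f"{170-3*r:4d} "+"".join((".","o","#")[min(2,len(g.get((r,k),[])))] for k in range(40)))
    for lo,hi in((78,92),(130,165)):
        s=h[(h[:,2]>lo)&(h[:,2]<hi)]; print(lo,"y med",np.median(s[:,1]),s[:,1].min(),s[:,1].max())
E
```

```text
scene edges x [-83.2258665  -82.24611452  91.22292055  92.31675029] y [-43.84542826 -43.2326213   39.75217402  40.82423837]
 158 .................###....................
 155 ..................##o...................
 152 ......o............o#o..................
 149 ......##...........o##o.................
 146 ......###............o#.o##.............
 143 .......#o.............#####o............
 140 .......o#.............###oo#............
 137 .......##...........o###..o##...........
 134 ........#............#o.....##..........
 131 ........o...........###.................
 128 ...................###..................
 125 .........#........###...................
 122 .........##......o##....................
 119 .........#o....o.##.....................
 116 ........##.o...###......................
 113 .........##o..###.......................
 110 .........##oo###o.......................
 107 .........#####..........................
 104 ..........####o.........................
 101 ..........##o...........................
  98 ..........oo............................
  95 .....
[... 1286 characters left out ...]
..............
 110 ...........o##o.........................
 107 ...........###..........................
 104 ...........##...........................
 101 ..........oo............................
  98 ............o...........................
  95 ........................................
  92 .............o..............oo..........
  89 .............oo...........###o..........
  86 .............#.............##o..........
  83 ..........................#.............
  80 .................o......................
  77 ........................................
78 y med -1.2436129550079504 -16.780434951379295 18.82207123778553
130 y med 0.7027712713352012 -9.464709084103292 11.103317864272608
```

```bash
cat >> h.py <<'E'
from scipy.spatial.transform import Rotation as Ro
def pin(L): return np.array([-22,86])+13.9*np.array([-np.cos(L),np.sin(L)])-1.5*np.array([np.sin(L),np.cos(L)])
def clw(L,c,x,z): c=np.radians(c); return pin(L)+x*np.array([np.cos(c),np.sin(c)])+z*np.array([-np.sin(c),np.cos(c)])
def tgt(tilt):  # tool rot: down, y along box y, leaned back by tilt deg
    return Ro.from_matrix(R)*Ro.from_euler('y',-tilt,degrees=True)*Ro.from_matrix([[-1,0,0],[0,1,0],[0,0,-1]])
def cur():
    s=sense(); w,x,y,z=s["orientation"]; return s,np.array(s["position"]),Ro.from_quat([x,y,z,w])
def move_to(box_tcp,tilt):
    s,p,r=cur(); return np.round(towld(box_tcp)-p,4),np.round((tgt(tilt)*r.inv()).as_rotvec(degrees=True),2)
E
python3 - <<'E'
from h import *
print(clw(1.3,44,54,20),clw(1.3,44,54,30),clw(1.3,44,62,-10))
print(move_to([-26,0,196],30))
E
```

```text
[ -2.21238919 150.89055855] [ -9.15897289 158.08395655] [ 24.38208033 134.8676315 ]
(array([ 0.2824, -0.6468, -0.0353]), array([-11.61, -27.66,   2.18]))
```

>>> carry_out(series=[[0.02,-0.035,0.03,0,0,0,60],[0.035,-0.07,0.04,0,0,0,50],[0.05,-0.11,0.04,0,0,0,40],[0.07,-0.145,0.04,0,0,0,40],[0.085,-0.18,0.04,0,0,0,40],[0.1,-0.22,0.04,0,0,0,40],[0.115,-0.255,0.04,0,0,0,40],[0.13,-0.29,0.04,0,0,0,40],[0.145,-0.33,0.04,0,0,0,40],[0.16,-0.365,0.04,0,0,0,40]])

```text
clock: 2.13
position: [0.3828, 0.1359, 0.2717]
orientation: [0.001, 0.207, 0.978, 0.0]
wrist_force: [1.4, 0.9, -1.4]
width: 0.0341
gripper_force: 0.0
```

>>> carry_out(series=[[0.015,-0.036,0,0,0,0,40],[0.03,-0.072,0,-2,-5,0,40],[0.045,-0.108,0,-4,-10,1,40],[0.06,-0.144,0,-6.5,-15.5,1.2,40],[0.075,-0.18,-0.02,-9,-21.5,1.6,40],[0.09,-0.216,-0.04,-11.6,-27.7,2.2,40],[0.105,-0.25,-0.06,-11.6,-27.7,2.2,40],[0.122,-0.282,-0.075,-11.6,-27.7,2.2,40],[0.122,-0.282,-0.075,-11.6,-27.7,2.2,40]])

```text
clock: 2.88
position: [0.5029, -0.1482, 0.1908]
orientation: [0.251, 0.184, 0.949, -0.049]
wrist_force: [-0.8, -0.6, -0.5]
width: 0.0339
gripper_force: 0.0
```

```bash
cat >> h.py <<'E'
def wcap(name):
    s,p,r=cur(); c=viewer.capture("wrist"); np.savez(f"pics/{name}.npz",pp=p,rr=r.as_matrix(),**c); return s,p,r,c
def wcloud(c,p,r):
    d=c["z_map"]; v,u=np.mgrid[:d.shape[0],:d.shape[1]]; K=c["K"]
    a=(u-K[0,2])/K[0,0]; b=(v-K[1,2])/K[1,1]; th=np.hypot(a,b); k=np.where(th>1e-9,np.tan(np.minimum(th,1.5))/np.maximum(th,1e-9),1)
    P=np.stack([a*k*d,-b*k*d,-d,np.ones_like(d)],-1)@c["mount"].T
    W=P[...,:3]@r.as_matrix().T+p; W[d<=0]=np.nan; return W
E
python3 - <<'E'
from h import *
s,p,r,c=wcap("w1"); print(s["clock"],tobox(p),r.as_matrix()[:,2]@R,s["width"],s["wrist_force"])
cv2.imwrite("pics/w1.png",c["pixels"][...,::-1])
B=tobox(wcloud(c,p,r))
top=B[(abs(B[...,2]-70)<4)&(abs(B[...,0])<110)&(abs(B[...,1])<60)]
print("edges",np.percentile(top[:,0],[.5,99.5]),np.percentile(top[:,1],[.5,99.5]),np.median(top[:,2]),len(top))
h=B[(B[...,2]>77)&(abs(B[...,0])<85)&(abs(B[...,1])<25)&(B[...,2]<165)]
print(len(h))
g={}
for x,y,z in h: g.setdefault((int((170-z)//3),int((x+60)//3)),[]).append(y)
for q in range(2,32): print(f"{170-3*q:4d} "+"".join((".","o","#")[min(2,len(g.get((q,k),[])))] for k in range(40)))
E
```

```text
2.8833 [-26.41308048  -4.80889879 190.84738408] [ 0.49422763 -0.00396791 -0.86932347] 0.03387896109547442 [-0.80460486 -0.64032239 -0.54540005]
edges [-83.62720512  90.04035486] [-43.14218692  39.69057439] 70.72706367003249 12701
2177
 164 ........................................
 161 .................o#.....................
 158 .................##o....................
 155 .................o#.....................
 152 ......#...........##....................
 149 ......##...........##....o..............
 146 ......##............##...#..............
 143 ......##.............##.................
 140 .......#o............##.................
 137 .......##............##.................
 134 .......##...........###.................
 131 ........#..........###..................
 128 ........##........o##o..................
 125 ........##.......o##o...................
 122 ........o#.......##o....................
 119 ........o#o.............................
 116 ........###.............................
 113 ........###..##.........................
 110 .........##.###.........................
 107 .........#####o.........................
 104 .........####...........................
 101 .........###............................
  98 ..........#.............................
  95 ..........##............................
  92 ..........###...........................
  89 ..........###.............o###..........
  86 ..........##..............##oo..........
  83 ..........##o.............##............
  80 ..........##..............##............
  77 ........................................
```

View pics/w1.png

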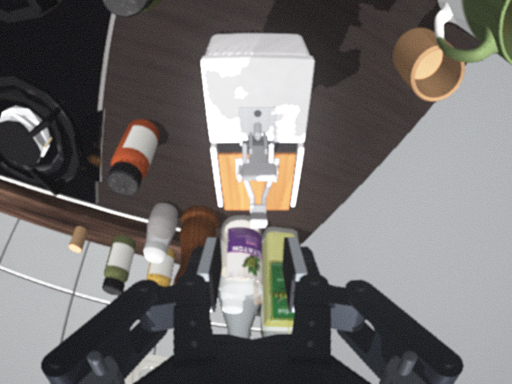

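```bash
python3 - <<'E'
from h import *
s,p,r,c=wcap("w2"); print(s["clock"],tobox(p),r.as_matrix()[:,2]@R,s["wrist_force"])
B=tobox(wcloud(c,p,r)); top=B[(abs(B[...,2]-70)<4)&(abs(B[...,0])<110)&(abs(B[...,1])<60)]
print("edges",np.percentile(top[:,0],[.5,99.5]),np.percentile(top[:,1],[.5,99.5]))
for lo,hi in((-80,-10),(30,80)):
    t=top[(top[:,0]>lo)&(top[:,0]<hi)]; 
    for a in np.linspace(lo,hi,4)[:-1]:
        u=t[(t[:,0]>a)&(t[:,0]<a+(hi-lo)/3)]; print(a,np.percentile(u[:,1],[1,99]).round(1),end=" ")
h=B[(B[...,2]>77)&(abs(B[...,0])<85)&(abs(B[...,1])<25)&(B[...,2]<165)]
pad=h[(h[:,2]>120)&(h[:,0]<-28)]; print("\npaddle y",np.percentile(pad[:,1],[2,98]),np.polyfit(pad[:,2],pad[:,0],1), pad[:,2].max())
tab=h[(h[:,2]>140)&(h[:,0]>-15)&(h[:,0]<8)]; print("tab y",np.percentile(tab[:,1],[2,50,98]),np.polyfit(tab[:,2],tab[:,0],1),tab[:,2].max(),tab[tab[:,2].argmax()])
k=h[(h[:,0]>10)&(h[:,2]<95)]; print("keeper y",np.percentile(k[:,1],[1,99]))
bar=k[abs(k[:,1]+1)<12]; print("bar",len(bar),np.percentile(bar,[5,50,95],axis=0))
E
```

```text
2.9333 [-26.61427358  -3.21672042 192.62898934] [ 0.495127   -0.00225329 -0.86881769] [-0.12357989 -0.1968266  -0.03428894]
edges [-83.6700693   89.68859513] [-43.01522552  39.70998679]
-80.0 [-42.5  39.1] -56.66666666666667 [-42.6  39.1] -33.333333333333336 [-42.6  39.2] 30.0 [-42.8  39.6] 46.66666666666667 [-42.9  39.3] 63.333333333333336 [-43.1  39.1] 
paddle y [-12.10379538   8.36833467] [-0.26218955 -0.9186165 ] 149.62609483419985
tab y [-7.69329356 -2.07533356  3.92668878] [-0.6224675  92.14167576] 159.09979366548586 [ -4.73179685   3.20438223 159.09979367]
keeper y [-19.91670408  16.00017844]Traceback (most recent call last):
  File "<stdin>", line 13, in <module>
    return _quantile_unchecked(
        a, q, axis, out, overwrite_input, method, keepdims, weights)
    return _ureduce(a,
                    func=_quantile_ureduce_func,
    ...<5 lines>...
                    overwrite_input=overwrite_input,
                    method=method)
    r = func(a, **kwargs)
    result = _quantile(arr,
                       quantiles=q,
    ...<2 lines>...
                       out=out,
                       weights=wgt)
    slices_having_nans = np.isnan(arr[-1, ...])
                                  ~~~^^^^^^^^^
IndexError: index -1 is out of bounds for axis 0 with size 0
```

>>> carry_out(series=[[0.014,-0.006,-0.026,0,0,0,40],[0.02,-0.009,-0.038,0,0,0,40],[0.0283,-0.0127,-0.052,0,0,0,40],[0.0283,-0.0127,-0.052,0,0,0,40],[0.0283,-0.0127,-0.052,0,0,0,40]])

```text
clock: 3.4
position: [0.5331, -0.1556, 0.1448]
orientation: [0.254, 0.18, 0.949, -0.048]
wrist_force: [-0.1, -0.4, -0.0]
width: 0.0345
gripper_force: 0.0
```

```bash
python3 - <<'E'
from h import *
s,p,r,c=wcap("w3"); print(s["clock"],tobox(p),r.as_matrix()[:,2]@R,s["wrist_force"])
B=tobox(wcloud(c,p,r)); 
im=c["pixels"][150:360,150:370,::-1]; cv2.imwrite("pics/w3.png",cv2.resize(im,(660,600)))
T=B[(B[...,2]>140)&(B[...,2]<165)&(B[...,0]>-15)&(B[...,0]<12)&(abs(B[...,1]+2)<9)]; print(len(T),np.nanpercentile(T[:,1],[2,50,98]))
E
```

```text
3.4 [  4.39865357  -0.47121564 144.76121833] [ 0.50004256  0.00166189 -0.86599924] [-0.08710079 -0.36548797 -0.01026559]
471 [-7.53885793 -1.4923926   4.05612301]
```

View pics/w3.png

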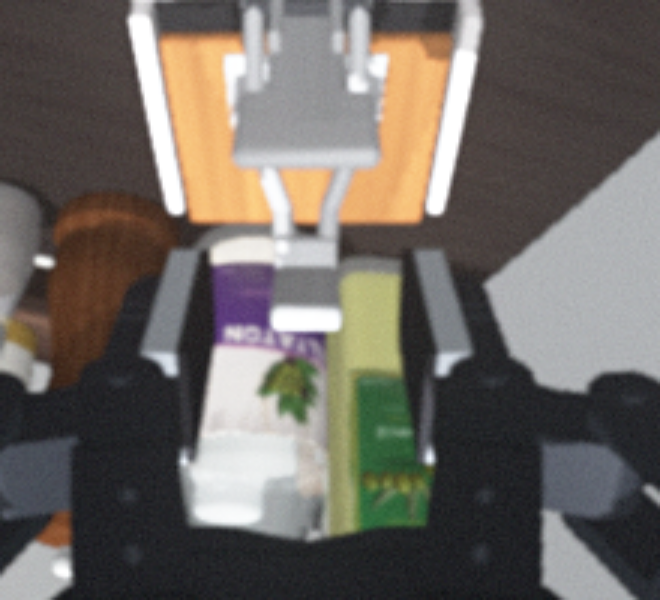

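>>> carry_out(series=[[0,-0.001,0,0,0,0,5],[0,-0.001,0,0,0,0,5],[0,-0.001,0,0,0,0,5],[0,-0.001,0,0,0,0,5],[0,-0.001,0,0,0,0,5],[0,-0.001,0,0,0,0,5]], newtons=35)

```text
clock: 3.95
position: [0.5344, -0.1568, 0.1466]
orientation: [0.257, 0.181, 0.948, -0.047]
wrist_force: [2.5, 5.8, 2.3]
width: 0.0104
gripper_force: 34.4
```

```bash
python3 - <<'E'
from h import *
s,p,r=cur(); print(tobox(p),s["wrist_force"]@R,s["width"],s["gripper_force"])
# plan: tab hold point claw(54,zg) ; TCP lies 'g' below along tool axis
from math import *
for L,c,t in((1.3,44,30),(1.45,42,28),(1.6,38,25),(1.75,32,22),(1.75,20,16),(1.75,10,10),(1.75,0,5),(1.75,-6,2),(1.75,-10,0),(1.7,-14,0),(1.6,-15,0),(1.5,-15.5,0),(1.4,-16,0),(1.3,-16,0)):
    G=clw(L,c,54,20); tcp=G+9*np.array([sin(radians(t)),-cos(radians(t))])
    print(L,c,t,"tip",clw(L,c,62,-10).round(1),"inner",clw(L,c,60,-10).round(1),"under",clw(L,c,57,3).round(1),"tcp",tcp.round(1))
E
```

```text
[  6.02326419  -1.1730459  146.61083579] [0.17747364 6.31186814 2.30557474] 0.01044957863807687 34.39104080200195
1.3 44 30 tip [ 24.4 134.9] inner [ 22.9 133.5] under [ 11.8 140.7] tcp [  2.3 143.1]
1.45 42 28 tip [ 27.6 133.7] inner [ 26.1 132.3] under [ 15.2 140. ] tcp [  5.8 142.7]
1.6 38 25 tip [ 31.9 130.2] inner [ 30.3 129. ] under [ 20.  137.4] tcp [ 10.9 140.8]
1.75 32 22 tip [ 36.9 124.3] inner [ 35.2 123.3] under [ 25.8 132.7] tcp [ 17.6 137.2]
1.75 20 16 tip [ 40.7 111.8] inner [ 38.8 111.1] under [ 31.5 122.3] tcp [ 25.4 128.6]
1.75 10 10 tip [ 41.8 100.9] inner [ 39.8 100.5] under [ 34.6 112.8] tcp [ 30.3 120.2]
1.75 0 5 tip [41.  89.9] inner [39.  89.9] under [ 36.  102.9] tcp [ 33.8 111. ]
1.75 -6 2 tip [39.6 83.5] inner [37.6 83.7] under [36. 97.] tcp [ 35.1 105.2]
1.75 -10 0 tip [38.3 79.3] inner [36.4 79.7] under [35.7 93. ] tcp [ 35.7 101.3]
1.7 -14 0 tip [36.  75.3] inner [34.1 75.8] under [34.3 89.1] tcp [35.5 97.3]
1.6 -15 0 tip [34.2 74.2] inner [32.3 74.7] under [32.7 88.1] tcp [34.2 96.3]
1.5 -15.5 0 tip [32.6 73.6] inner [30.7 74.1] under [31.2 87.4] tcp [32.9 95.6]
1.4 -16 0 tip [31.  72.7] inner [29.1 73.3] under [29.8 86.6] tcp [31.6 94.8]
1.3 -16 0 tip [29.7 72.3] inner [27.8 72.8] under [28.5 86.2] tcp [30.3 94.3]
```

>>> carry_out(series=[[0.0004,0.0012,0,0,0,0,5],[0.0035,0.0,-0.0008,0.6,1.5,0,5],[0.0065,-0.0012,-0.0018,1.2,3,0,5],[0.009,-0.0022,-0.003,1.8,4.6,0,5],[0.012,-0.0035,-0.005,2.4,6,0,5],[0.0153,-0.0048,-0.007,3,7.4,0,5],[0.018,-0.006,-0.01,3.7,9.3,0,5],[0.0205,-0.007,-0.013,4.5,11.2,0,5],[0.0229,-0.0078,-0.016,5.2,13,0,5],[0.0229,-0.0078,-0.016,5.2,13,0,5]])

```text
clock: 4.78
position: [0.5566, -0.1654, 0.1286]
orientation: [0.137, 0.186, 0.973, -0.025]
wrist_force: [0.2, 3.7, 2.8]
width: 0.0104
gripper_force: 35.3
```

```bash
cat >> h.py <<'E'
def side(h,x0=-60,n=40,r0=2,r1=32):
    g={}
    for x,y,z in h: g.setdefault((int((170-z)//3),int((x-x0)//3)),[]).append(y)
    for q in range(r0,r1): print(f"{170-3*q:4d} "+"".join((".","o","#")[min(2,len(g.get((q,k),[])))] for k in range(n)))
E
python3 - <<'E'
from h import *
s,p,r,c=wcap("w4"); print(s["clock"],tobox(p),s["wrist_force"]@R,s["width"],s["gripper_force"])
B=tobox(wcloud(c,p,r)); side(B[(B[...,2]>77)&(abs(B[...,1]+2)<12)])
c=cap("scene"); np.savez("pics/s4.npz",**c); B=tobox(cloud(c)); side(B[(B[...,2]>77)&(abs(B[...,1]+2)<20)])
cv2.imwrite("pics/s4.png",cv2.resize(c["pixels"][130:250,240:400,::-1],(800,600),interpolation=cv2.INTER_CUBIC))
E
```

```text
4.7833 [ 29.88454876  -0.88845493 128.6208608 ] [-1.22965874  3.52493225  2.81841699] 0.010351376486227795 35.29778480529785
 164 ......................####o..##.........
 161 .......................#...###..........
 158 .......................#.o###...........
 155 .......................####.............
 152 ............###........##o....##........
 149 ............##o.........#....##o........
 146 ............##..........##.###o.........
 143 ............##..........#####...........
 140 ............##..........o###............
 137 ............##...........###....#o......
 134 ............##...........###...o#.......
 131 ............##...........####...........
 128 ............##.............##...........
 125 ............##.............##...........
 122 ...........o##............###...........
 119 ...........###...........####...........
 116 ...........###.........#####............
 113 ...........###.........###o.............
 110 ...........###...#......................
 107 ...........########.....................
 104 ...........#######......................
 101 ....
[... 1084 characters left out ...]
o.........
 119 ...........o##............##o..o#.......
 116 ...........####.........####oo..#.......
 113 ...........###........o####o....#.......
 110 ...........##o...o.######.......#o......
 107 ...........###..o#####o.........oo......
 104 ...........#######o.....................
 101 ...........###o.........................
  98 ...........##o..........................
  95 ...........oo...........................
  92 ...........##o..........................
  89 ...........###.............##...........
  86 ..........o##.o............###..........
  83 ..........o#oo............##oo..........
  80 ...........o..o............###..........
  77 ........................................
```

View pics/s4.png

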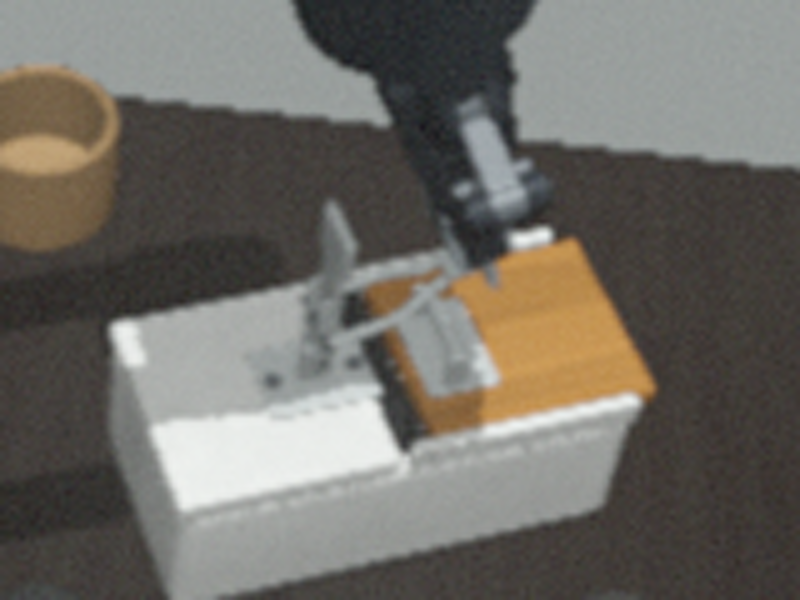

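>>> carry_out(series=[[0.002,0.0,-0.003,0.6,1.5,0,5],[0.0038,-0.0005,-0.006,1.2,3,0,5],[0.0052,-0.001,-0.009,1.9,4.8,0,5],[0.0062,-0.0015,-0.0122,2.6,6.6,0,5],[0.007,-0.0019,-0.0155,3.3,8.4,0,5],[0.0082,-0.0023,-0.019,3.9,9.9,0,5],[0.0092,-0.0027,-0.0225,4.6,11.5,0,5],[0.0098,-0.0031,-0.0255,5.2,13,0,5],[0.0098,-0.0031,-0.0255,5.2,13,0,5]])

```text
clock: 5.63
position: [0.5662, -0.169, 0.1031]
orientation: [0.018, 0.188, 0.982, -0.003]
wrist_force: [1.8, 2.8, 2.7]
width: 0.0107
gripper_force: 36.5
```

```bash
python3 - <<'E'
from h import *
s,p,r,c=wcap("w5"); print(s["clock"],tobox(p),s["wrist_force"]@R,s["width"],s["gripper_force"])
c=cap("scene"); np.savez("pics/s5.npz",**c); B=tobox(cloud(c)); side(B[(B[...,2]>74)&(abs(B[...,1]+2)<20)],r0=5)
cv2.imwrite("pics/s5.png",cv2.resize(c["pixels"][150:240,270:390,::-1],(800,600),interpolation=cv2.INTER_CUBIC))
E
```

```text
5.6333 [ 40.12717243  -0.73161682 103.09131387] [0.60886118 3.227063   2.73269115] 0.010655579748783664 36.50854468345642
 155 ............................########....
 152 ..............##............###....o....
 149 ..............##............##o.........
 146 .............o#.............###.........
 143 ..............#..............o#o........
 140 .............###.............##o........
 137 .............o#..............##o........
 134 .............##..............###........
 131 .............#o..............##o........
 128 .............##..............###..oo....
 125 .............##..............######o....
 122 .............#o..............###o.#o....
 119 ............###..............###.##.....
 116 ............##o..............####o##....
 113 ............###..............###o#o.....
 110 ...........o##o..............##o........
 107 ...........o##o..............o##........
 104 ............###o..............#.........
 101 ............###o###o........o.#.........
  98 ...........##.#o########o#o####o........
  95 ...........#o...o....o########ooo.......
  92 ............##..........o..o.oo.oo......
  89 ..........o###.............##...#o......
  86 ..........o###.............###.o#.......
  83 ...........#..o............###.o#o......
  80 ..........oo.o............oo#o.##.......
  77 ......#o...##....o........o##o..........
```

View pics/s5.png

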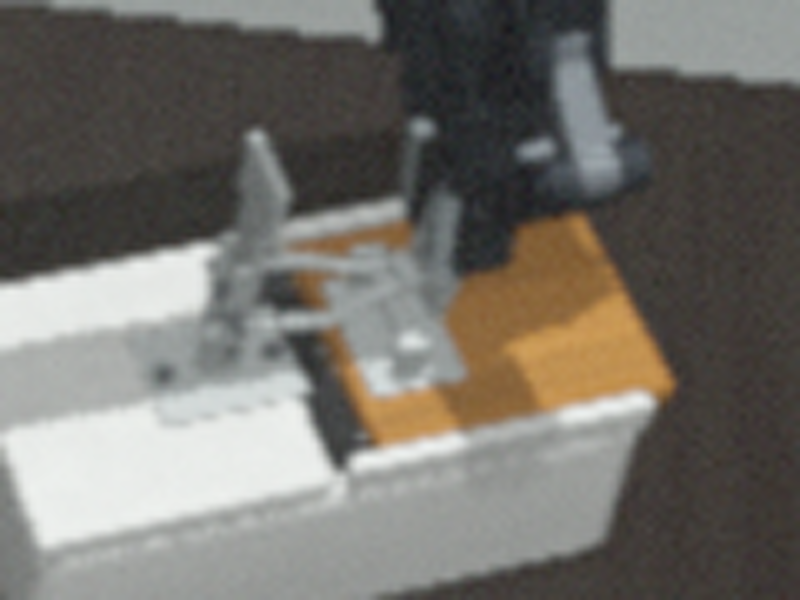

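>>> carry_out(series=[[0.0005,0.0002,-0.002,0.2,0.5,0,5],[0.001,0.0002,-0.004,0.4,0.9,0,5],[0.001,0.0002,-0.0058,0.6,1.4,0,5],[0.001,0.0002,-0.0058,0.6,1.4,0,5]])

```text
clock: 6.07
position: [0.5666, -0.169, 0.0968]
orientation: [0.004, 0.188, 0.982, -0.0]
wrist_force: [1.2, -0.7, 4.7]
width: 0.0105
gripper_force: 37.0
```

>>> carry_out(series=[[-0.0005,0.0002,0,0,0,0,5],[-0.0009,0.0004,0,0,0,0,5],[-0.0014,0.0006,0,0,0,0,5],[-0.0019,0.0007,0,0,0,0,5],[-0.0019,0.0007,0,0,0,0,5]])

```text
clock: 6.48
position: [0.565, -0.1682, 0.0974]
orientation: [0.005, 0.188, 0.982, -0.0]
wrist_force: [2.9, -0.9, 3.6]
width: 0.0104
gripper_force: 37.0
```

```bash
python3 - <<'E'
from h import *
s,p,r=cur(); print(s["clock"],tobox(p),s["wrist_force"]@R,s["width"],s["gripper_force"])
E
```

```text
6.4833 [38.73637751 -0.47761303 97.40492358] [3.05988061 0.25315096 3.58484094] 0.010413525358956122 36.95056736469269
```

>>> carry_out(series=[[-0.0005,0.0002,0,0,0,0,5],[-0.0009,0.0004,0,0,0,0,5],[-0.0009,0.0004,0,0,0,0,5]])

```text
clock: 6.73
position: [0.5635, -0.1676, 0.0969]
orientation: [0.004, 0.188, 0.982, 0.0]
wrist_force: [1.4, -2.6, 2.8]
width: 0.0105
gripper_force: 36.9
```

>>> carry_out(series=[[-0.0005,0.0002,0,0,0,0,5],[-0.0009,0.0004,0,0,0,0,5],[-0.0009,0.0004,0,0,0,0,5]])

```text
clock: 6.98
position: [0.5624, -0.1671, 0.0968]
orientation: [0.004, 0.188, 0.982, 0.0]
wrist_force: [1.1, -3.8, 3.3]
width: 0.0104
gripper_force: 36.9
```

>>> carry_out(series=[[-0.0006,0.0,0,0,0,0,5],[-0.001,0.0001,0,0,0,0,5],[-0.001,0.0001,0,0,0,0,5]])

```text
clock: 7.23
position: [0.5616, -0.1668, 0.0968]
orientation: [0.004, 0.188, 0.982, 0.0]
wrist_force: [1.9, -2.9, 2.2]
width: 0.0107
gripper_force: 36.9
```

>>> carry_out(series=[[-0.0005,0.0002,0,0,0,0,5],[-0.0009,0.0004,0,0,0,0,5],[-0.0009,0.0004,0,0,0,0,5]])

```text
clock: 7.48
position: [0.5608, -0.1665, 0.0969]
orientation: [0.004, 0.188, 0.982, 0.0]
wrist_force: [0.6, -2.8, 2.5]
width: 0.0105
gripper_force: 36.8
```

```bash
python3 - <<'E'
from h import *
s,p,r=cur(); print(s["clock"],tobox(p),s["wrist_force"]@R,s["width"],s["gripper_force"])
c=cap("scene"); np.savez("pics/s6.npz",**c); B=tobox(cloud(c)); side(B[(B[...,2]>74)&(abs(B[...,1]+2)<20)],r0=5)
E
```

```text
7.4833 [34.18744626 -0.38794081 96.87366526] [ 1.61716703 -2.34267974  2.47071004] 0.01045384889434171 36.83282196521759
 155 ...........................##....o......
 152 ...........................#oo###o......
 149 .....##....................####.###.....
 146 .....##...................##oo.o#o......
 143 .....##...................o##o..........
 140 .....o#...................o##...........
 137 ......o#...................o#o..........
 134 ......o#...................###..........
 131 .......o#..................###..........
 128 ...........................###..........
 125 .........o.................###..........
 122 ........oo.................###oo........
 119 ........o#o................###o###......
 116 ........o#o................###o.o#......
 113 ........###................###ooo#......
 110 ........###o...............###o###......
 107 .........#o#...............####o.o......
 104 .........##o...............###..o.......
 101 .........o###...............##..........
  98 ..........#o#####...........##..........
  95 ..............o######ooo..###...........
  92 .................o############o.........
  89 ...........####.....#ooo#o###oo.........
  86 ..........ooo#.............###o.........
  83 ...........#o.o............#o###........
  80 ..........o#o..............##oo.........
  77 ......ooo.o##.o..#o........#o#..........
```

>>> carry_out(series=[[-0.0005,0.0002,0,0,0,0,5],[-0.0009,0.0004,0,0,0,0,5],[-0.0009,0.0004,0,0,0,0,5]])

```text
clock: 7.78
position: [0.5601, -0.1662, 0.097]
orientation: [0.005, 0.188, 0.982, 0.0]
wrist_force: [2.6, -2.9, 2.2]
width: 0.0105
gripper_force: 36.8
```

>>> carry_out(series=[[-0.0005,0.0002,0,0,0,0,5],[-0.0009,0.0004,0,0,0,0,5],[-0.0009,0.0004,0,0,0,0,5]])

```text
clock: 8.03
position: [0.5594, -0.1658, 0.0972]
orientation: [0.005, 0.188, 0.982, 0.0]
wrist_force: [2.4, -3.7, 2.4]
width: 0.0105
gripper_force: 36.8
```

>>> carry_out(series=[[-0.0005,0.0001,0,0,0,0,5],[-0.0009,0.0003,0,0,0,0,5],[-0.0009,0.0003,0,0,0,0,5]])

```text
clock: 8.28
position: [0.5588, -0.1656, 0.0973]
orientation: [0.005, 0.188, 0.982, 0.0]
wrist_force: [3.3, -3.6, 2.5]
width: 0.0103
gripper_force: 36.8
```

>>> carry_out(series=[[-0.0005,0.0002,0,0,0,0,5],[-0.0009,0.0004,0,0,0,0,5],[-0.0009,0.0004,0,0,0,0,5]])

```text
clock: 8.53
position: [0.5586, -0.1655, 0.0974]
orientation: [0.006, 0.188, 0.982, 0.0]
wrist_force: [5.5, -4.6, 0.2]
width: 0.0101
gripper_force: 36.7
```

```bash
python3 - <<'E'
from h import *
s,p,r=cur(); print(s["clock"],tobox(p),s["wrist_force"]@R,s["width"],s["gripper_force"])
c=cap("scene"); np.savez("pics/s7.npz",**c); B=tobox(cloud(c)); side(B[(B[...,2]>74)&(abs(B[...,1]+2)<20)],r0=5)
for n in("s4","s6","s7"):
    B=tobox(cloud(dict(np.load(f"pics/{n}.npz")))); t=B[(abs(B[...,2]-70)<3)&(abs(B[...,1])<35)&(B[...,0]>60)&(B[...,0]<105)]; k=B[(B[...,2]>80)&(B[...,2]<95)&(B[...,1]<-12)&(B[...,1]>-24)&(B[...,0]>10)&(B[...,0]<40)]
    print(n,np.percentile(t[:,0],[97,99]),len(k),k[:,0].mean())
E
```

```text
8.5333 [31.80115189 -0.34125783 97.38340919] [ 6.79447137 -2.23466339  0.22736714] 0.01005946547080491 36.72165513038635
 155 ..........................##o...oo......
 152 ..........................#o####........
 149 ..........................#####o#o......
 146 .........................###..oo#o......
 143 .##......................o##o...........
 140 .###......................#o#...........
 137 ...#......................##o...........
 134 ...##.....................###...........
 131 ...o##....................###o..........
 128 .....##...................###...........
 125 ......#...................###o..o.......
 122 ......#o..................###.o##.......
 119 ......##..................####o#........
 116 .......o#.................o###oo#.......
 113 .......##o................####.#o.......
 110 ......o###o...............o######.......
 107 .......ooo#...............###..o........
 104 ........o##o...............##..o........
 101 ........o###...............##...........
  98 .........#####.............#o...........
  95 ...........o######oo#.o.o###............
  92 .............#.o#############...........
  89 ...........#o##......#####o###o.........
  86 ............o##............###o.........
  83 ..........o#o.............o##.#.........
  80 ...........oo.............#o##o.........
  77 .......#..o##oooo.#........#oo..........
s4 [92.12733659 93.05143736] 20 24.69811450183517
s6 [91.94746035 92.75369416] 21 24.760470954317622
s7 [92.11625121 92.616863  ] 21 24.796203897588477
```

>>> carry_out(series=[[-0.0002,0.0001,0,0,0,0,5],[-0.0002,0.0001,0,0,0,0,5],[-0.0002,0.0001,0,0,0,0,5]])

```text
clock: 8.83
position: [0.5586, -0.1655, 0.0974]
orientation: [0.006, 0.188, 0.982, -0.0]
wrist_force: [6.3, -5.7, 0.1]
width: 0.0106
gripper_force: 36.7
```

>>> carry_out(series=[[0,0,0,0,0,0,35],[0,0,0,0,0,0,35],[0,0,0,0,0,0,35],[0,0,0,0,0,0,35],[0,0,0.02,0,0,0,35],[0,0,0.045,0,0,0,35],[0.005,-0.002,0.08,0,0,0,20],[0.005,-0.002,0.085,0,0,0,0],[0.005,-0.002,0.085,0,0,0,0]])

```text
clock: 9.58
position: [0.5639, -0.1672, 0.1857]
orientation: [0.008, 0.188, 0.982, -0.0]
wrist_force: [0.1, -0.6, 0.6]
width: -0.0001
gripper_force: 0.0
```

```bash
python3 - <<'E'
from h import *
s,p,r,c=wcap("w8"); print(s["clock"],tobox(p),r.as_matrix()[:,2]@R,s["wrist_force"]@R,s["width"])
B=tobox(wcloud(c,p,r)); side(B[(B[...,2]>74)&(B[...,2]<165)&(abs(B[...,1]+2)<12)],r0=5)
c=cap("scene"); np.savez("pics/s8.npz",**c); B=tobox(cloud(c)); side(B[(B[...,2]>74)&(abs(B[...,1]+2)<20)],r0=5)
t=B[(abs(B[...,2]-70)<3)&(abs(B[...,1])<35)&(B[...,0]>60)&(B[...,0]<105)];print(np.percentile(t[:,0],[97,99]))
cv2.imwrite("pics/s8.png",cv2.resize(c["pixels"][150:240,270:390,::-1],(800,600),interpolation=cv2.INTER_CUBIC))
E
```

```text
9.5833 [3.72927061e+01 6.96151042e-02 1.85713086e+02] [ 0.01537948  0.00293227 -0.99987743] [ 0.27830822 -0.52867251  0.6135997 ] -0.00013442369123822085
 155 ........................................
 152 ........................................
 149 ........................................
 146 ........................................
 143 .###....................................
 140 .###....................................
 137 ...##...................................
 134 ...##...................................
 131 ....##..................................
 128 ....o##.................................
 125 .....o#.................................
 122 ......##................................
 119 .......##...............................
 116 .......##...................###.........
 113 ........##..................###.........
 110 .........#o.................##..........
 107 .........##.................#...........
 104 .........o##...............##...........
 101 .........####..............##...........
  98 .........########..........#............
  95 ............#########
[... 863 characters left out ...]
..............................
 116 ......oo#...................o#..........
 113 ......###o..................###.........
 110 .......oo#..................#oo.........
 107 .......#o##.................##..........
 104 ........###................o##..........
 101 ........o#o#...............##...........
  98 .........######o...........##o..........
  95 ............#####o###.o.o#o#o...........
  92 ............oo.o##############..........
  89 ...........o.##......#.o.o.####o........
  86 ............#o#............####o........
  83 ..........o..o............###oo.........
  80 ...........#o..............#o#o.........
  77 .......#.oo##.#.#.........o##...........
[92.15202378 92.75273003]
```

View pics/s8.png

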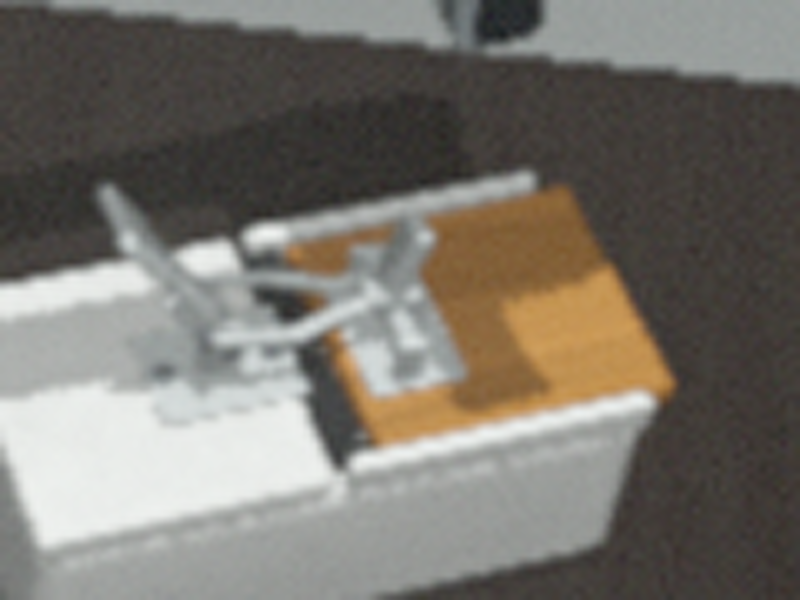

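>>> carry_out(series=[[-0.03,0.011,0,0,0,0,0],[-0.061,0.023,-0.01,0,0,0,0],[-0.0626,0.0238,-0.035,0,0,0,0],[-0.0626,0.0238,-0.0457,0,0,0,0],[-0.0626,0.0238,-0.0457,0,0,0,0],[-0.0626,0.0238,-0.0457,0,0,0,0]])

```text
clock: 10.18
position: [0.499, -0.1428, 0.1344]
orientation: [0.003, 0.188, 0.982, 0.001]
wrist_force: [0.6, -0.5, 0.4]
width: -0.0001
gripper_force: 0.0
```

```bash
python3 - <<'E'
from h import *
s,p,r=cur(); print(s["clock"],tobox(p),s["wrist_force"]@R)
for L in(.95,.9,.85,.8,.7,.6,.5,.4,.3,.2,.1,.05,0,-.03):
    c,n=np.cos(L),np.sin(L); t=[-22-54*c+4*n+11,-1,86+54*n+4*c]; print(L,np.round(t,1),np.round((towld(t)-p)*1000,1))
E
```

```text
10.1833 [-32.02647987  -1.17473039 134.44441185] [ 0.7158289  -0.22204196  0.40132155]
0.95 [-39.2  -1.  132.3] [-6.6  2.8 -2.2]
0.9 [-41.4  -1.  130.8] [-8.7  3.6 -3.7]
0.85 [-43.6  -1.  129.2] [-10.7   4.4  -5.2]
0.8 [-45.8  -1.  127.5] [-12.7   5.2  -6.9]
0.7 [-49.7  -1.  123.8] [-16.4   6.7 -10.6]
0.6 [-53.3  -1.  119.8] [-19.7   8.  -14.7]
0.5 [-56.5  -1.  115.4] [-22.7   9.2 -19. ]
0.4 [-59.2  -1.  110.7] [-25.2  10.2 -23.7]
0.3 [-61.4  -1.  105.8] [-27.2  11.  -28.7]
0.2 [-63.1  -1.  100.6] [-28.8  11.6 -33.8]
0.1 [-64.3  -1.   95.4] [-30.   12.1 -39.1]
0.05 [-64.7  -1.   92.7] [-30.3  12.2 -41.8]
0 [-65.  -1.  90.] [-30.6  12.3 -44.4]
-0.03 [-65.1  -1.   88.4] [-30.7  12.4 -46.1]
```

>>> carry_out(series=[[-0.0045,0.002,-0.001,0,0,0,0],[-0.0066,0.0028,-0.0022,0,0,0,0],[-0.0087,0.0036,-0.0037,0,0,0,0],[-0.0107,0.0044,-0.0052,0,0,0,0],[-0.0127,0.0052,-0.0069,0,0,0,0],[-0.0145,0.006,-0.0087,0,0,0,0],[-0.0164,0.0067,-0.0106,0,0,0,0]])

```text
clock: 10.77
position: [0.4834, -0.1365, 0.1262]
orientation: [0.005, 0.188, 0.982, 0.0]
wrist_force: [-0.3, -0.4, 2.8]
width: 0.0002
gripper_force: 1.0
```

```bash
cat > st.py <<'E'
from h import *
s,p,r=cur(); print(s["clock"],tobox(p),s["wrist_force"]@R)
c=cap("scene"); B=tobox(cloud(c)); h=B[(B[...,2]>74)&(abs(B[...,1]+2)<20)]; side(h,x0=-96,n=50,r0=10,r1=32)
t=B[(abs(B[...,2]-70)<3)&(abs(B[...,1])<35)&(B[...,0]>60)&(B[...,0]<105)];print(np.percentile(t[:,0],[97,99]))
np.savez("pics/last.npz",**c)
E
python3 st.py
```

```text
10.7667 [-48.83331431  -1.05469797 126.2305267 ] [-0.18553418 -0.46854199  2.76765697]
 140 ............######oo..............................
 137 ..........oo##o.o#................................
 134 .........o####oo..................................
 131 .........o###o....................................
 128 ..........o###....................................
 125 ............###...................................
 122 .............o##o.................................
 119 ..............o#oo................................
 116 ...............o##.....................##.........
 113 ................o##....................###........
 110 .................o##...................###........
 107 .................####..................#o.........
 104 .................o#o##.................#o.........
 101 ...................o###...............o#o.........
  98 ....................####..............o#..........
  95 ....................#o#######o.o....#.##..........
  92 .....................o.#################.##.......
  89 ........................###...###.#ooo####o.......
  86 ........................ooo.......o...####........
  83 ........................o.............###oo.......
  80 .......................#o.............####........
  77 ...................o..#oo.ooooo.......#oo.........
[90.37950024 91.22397627]
```

>>> carry_out(series=[[-0.0017,0.0007,-0.002,0,0,0,0],[-0.0033,0.0013,-0.0041,0,0,0,0],[-0.0048,0.0019,-0.0062,0,0,0,0],[-0.0063,0.0025,-0.0084,0,0,0,0],[-0.0076,0.003,-0.0107,0,0,0,0],[-0.0088,0.0035,-0.0131,0,0,0,0],[-0.0098,0.0039,-0.0156,0,0,0,0],[-0.0108,0.0043,-0.0181,0,0,0,0],[-0.0116,0.0046,-0.0206,0,0,0,0],[-0.0124,0.0049,-0.0232,0,0,0,0]])

```text
clock: 11.65
position: [0.4706, -0.1313, 0.102]
orientation: [0.004, 0.188, 0.982, 0.0]
wrist_force: [0.2, 0.3, 0.6]
width: 0.0001
gripper_force: 0.6
```

```bash
python3 st.py
```

```text
11.65 [-62.66949987  -1.0208441  102.03846925] [0.04956636 0.37735553 0.59855743]
 140 .......o..........................................
 137 .......#o.........................................
 134 .......#o.........................................
 131 .......##.........................................
 128 .......###o.......................................
 125 .......##o..#o....................................
 122 .......###o#oo....................................
 119 .......####.#.o...................................
 116 .......##.##o#........................##..........
 113 .......####o#o........................##..........
 110 .......#oo.o.o........................#...........
 107 ....###o#o...........................##o..........
 104 ....######..o........................o#o..........
 101 ....o.##o##ooo........................#...........
  98 ...........oo######oo................##...........
  95 ..............o######o#..............#oo..........
  92 ..............oo##.#######....#.ooo######o........
  89 ................#.########################........
  86 .....................o#.###o##ooooo#.o###o........
  83 .......................o..............##oo........
  80 .....................................o#o#o........
  77 .....................o.....o.........o##o.........
[88.9658048  89.39403648]
```

>>> carry_out(series=[[-0.0006,0.0003,-0.0026,0,0,0,0],[-0.0012,0.0005,-0.0053,0,0,0,0],[-0.0015,0.0006,-0.0075,0,0,0,0],[-0.0016,0.0006,-0.009,0,0,0,0],[-0.0016,0.0006,-0.009,0,0,0,0]])

```text
clock: 12.12
position: [0.469, -0.1308, 0.0929]
orientation: [0.004, 0.188, 0.982, 0.0]
wrist_force: [-0.3, -0.6, 0.8]
width: 0.0003
gripper_force: 0.0
```

>>> carry_out(series=[[0,0,-0.0005,0,0,0,0],[0,0,-0.001,0,0,0,0],[0,0,-0.001,0,0,0,0],[0,0,-0.001,0,0,0,0]])

```text
clock: 12.45
position: [0.4693, -0.1309, 0.0926]
orientation: [0.005, 0.188, 0.982, 0.0]
wrist_force: [0.8, -0.3, 0.3]
width: 0.0002
gripper_force: 0.0
```

>>> carry_out(series=[[0,0,-0.0005,0,0,0,0],[0,0,-0.001,0,0,0,0],[0,0,-0.001,0,0,0,0],[0,0,-0.001,0,0,0,0]])

```text
clock: 12.78
position: [0.4693, -0.1309, 0.0915]
orientation: [0.005, 0.188, 0.982, 0.0]
wrist_force: [-0.1, 0.7, 0.2]
width: 0.0
gripper_force: 0.0
```

>>> carry_out(series=[[0,0,-0.0005,0,0,0,0],[0,0,-0.001,0,0,0,0],[0,0,-0.0015,0,0,0,0],[0,0,-0.0015,0,0,0,0]])

```text
clock: 13.12
position: [0.4692, -0.1309, 0.0901]
orientation: [0.004, 0.188, 0.982, 0.0]
wrist_force: [-0.0, -0.1, 0.7]
width: -0.0004
gripper_force: 0.2
```

>>> carry_out(series=[[0,0,-0.0005,0,0,0,0],[0,0,-0.001,0,0,0,0],[0,0,-0.001,0,0,0,0]])

```text
clock: 13.37
position: [0.4693, -0.1309, 0.0899]
orientation: [0.005, 0.188, 0.982, 0.0]
wrist_force: [-2.0, 1.0, 5.4]
width: -0.0
gripper_force: 2.7
```

Contact with the stop at z ≈ 90 mm, as expected. A little more to press home.

>>> carry_out(series=[[0,0,-0.0005,0,0,0,0],[0,0,-0.001,0,0,0,0],[0,0,-0.0015,0,0,0,0],[0,0,-0.0015,0,0,0,0]])

```text
clock: 13.7
position: [0.4693, -0.1309, 0.0898]
orientation: [0.005, 0.188, 0.982, 0.0]
wrist_force: [-4.9, 3.1, 10.4]
width: -0.0001
gripper_force: 5.6
```

```bash
python3 st.py
```

```text
13.7 [-64.03958527  -1.08194196  89.75142723] [-5.6736176   1.10859473 10.37958023]
 140 ......##..o#oo....................................
 137 ......#oo.........................................
 134 ......#oo.........................................
 131 ......#...........................................
 128 .......o..........................................
 125 .......#..........................................
 122 ......##o.........................................
 119 .......#..........................................
 116 .......##............................o#...........
 113 .......####oo........................##o..........
 110 ......o##oo#.........................###..........
 107 .......o##ooo........................#o...........
 104 ......o##o###........................##...........
 101 ......o##oo#o.o.....................o#o...........
  98 .......##o#...o......................##...........
  95 .......##...o.o......................#.o..........
  92 ...#######...o.#######oo##.........o##o###........
  89 ...#####o#oo#.o############o##############........
  86 .......#......##o.#################..####o........
  83 ................o#.oo#o#o...o.oo.....o###o........
  80 ......................................##o.........
  77 ......................oo....#oo......oo#o.........
[88.9637039 89.8086625]
```

>>> carry_out(series=[[0,0,0.003,0,0,0,0],[0,0,0.02,0,0,0,0],[0,0,0.06,0,0,0,0],[-0.02,0.01,0.1,0,0,0,0],[-0.06,0.03,0.12,0,0,0,0],[-0.08,0.04,0.12,0,0,0,0],[-0.08,0.04,0.12,0,0,0,0],[-0.08,0.04,0.12,0,0,0,0]])

```text
clock: 14.42
position: [0.389, -0.0906, 0.2083]
orientation: [0.006, 0.188, 0.982, 0.0]
wrist_force: [0.5, -0.0, -0.9]
width: -0.0
gripper_force: 0.0
```

```bash
python3 st.py; python3 -c "
from h import *
c=np.load('pics/last.npz');cv2.imwrite('pics/s9.png',cv2.resize(c['pixels'][150:255,245:385,::-1],(800,600),interpolation=cv2.INTER_CUBIC))"
```

```text
14.4167 [-153.47882848    6.73986098  208.30997924] [ 0.44927368  0.1540212  -0.94759774]
 140 ..................................................
 137 ..................................................
 134 ..................................................
 131 ..................................................
 128 ..................................................
 125 ..................................................
 122 ..................................................
 119 ..................................................
 116 .....................................##...........
 113 .....................................###..........
 110 .....................................#oo..........
 107 .....................................##...........
 104 .....................................#o...........
 101 .....................................##...........
  98 .....................................#o...........
  95 .......o.........o..................o##o..........
  92 ...####################o##........o#######........
  89 ...########################.o###o#########........
  86 .......o.o....o####################..o###.........
  83 .................o.ooo.#o..##.#......o#o#.........
  80 ......................................###.........
  77 ...................ooo...o...........o#oo...o.....
[88.91208914 89.90890765]
```

View pics/s9.png

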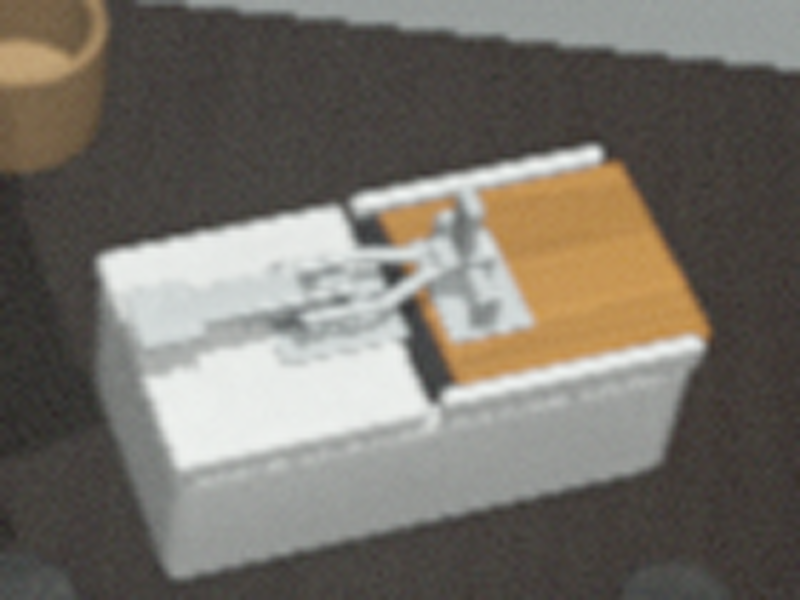

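The picture shows the paddle level on the deck at (220,300), the claw hooked over the keeper at (465,260), and the lid drawn in about 3 mm and holding. I'm handing the job in.

```bash
python3 -c "
from h import *
print(env.hand_in())"
```

```text
the job is handed in; nothing more can be done
None
```

The job is handed in: the claw is hooked over the keeper and was drawn taut at about 8 N without moving the lid, the lever is home on its stop, and the lid is drawn in about 3 mm and was holding after the arm withdrew at 14.4 s; the bystanders were not touched.

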